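Open the alarm box and take out its battery pack

ROBOT

A 6-joint arm with a two-finger parallel gripper is mounted at the origin on a cart in front of the work surface, level with it; the furniture and walls round the work are solid. World frame = base frame: x ahead of the robot, y to its left, z up, the work surface at z = 0. Lengths are in m, angles in degrees, forces in N, time in s.
With the tool pointing down it reaches from about 0.25 to 0.725 m from the base axis. Payload 9.7 kg.
Tool frame: the origin (TCP) lies midway between the tips of the shut fingers; the grasp point (between the pads) lies 19 mm behind it (bot.pinch_z is the distance from the TCP to the grasp point, in m); z points along the fingers, y is the line along which they close (so a half turn about z gives the same grasp; the last joint's range is limited). The gripper opens to 85 mm and grips with 20 to 120 N. Pads are 22 mm wide; open, the fingers measure 114 mm over their backs; the gripper's body (76 mm by 85 mm) begins 54 mm behind the grasp point. The pads swing forward as they close: fully open they stand 13 mm farther back than shut.
Start: joints at [63.312, 4.979, 10.078, 95.1, 0, 90], TCP at [0.247, 0.491, 0.231] pointing down, gripper open.
Joint ranges: [-179.16, 179.16], [-48.56, 103.87], [-65.8, 70.77], [-126.05, 130.52], [-82.76, 87.17], [-180, 180]. Speed limits (degrees/s): [127.2, 127.2, 147.25, 180, 180, 180].

INTERFACE

Orientations are given as [roll, pitch, yaw] about the fixed x, y, z axes, in that order (R = Rz(yaw) Ry(pitch) Rx(roll)).
In Python, from workcell import sensors, camera, ticket, bot gives the robot as it stands.
- The arm moves only by the shell command python3 -m handwheel 'ROWS' [FORCE]. ROWS is a JSON object of lists of equal length, an entry for each row: "gripper": the opening, from -1 (shut) to 1 (fully open); "slide": the shift along the tool's x, y, z in mm, a list of three; "yaw": the turn about the tool's z in rad. A call has 1 to 8 rows; each row shifts and turns the commanded pose from where the row before left it, along the tool's axes as they then stand; what a row does not reach is not made up. A row lasts 1/12 s, in which the tool goes at most 41.7 mm and 7.16 degrees, less where a joint would pass 70% of its speed; a pose out of reach is approached as far as the arm can. A call is refused whole if a number of a shift passes 41.7 or a number of a turn 0.125, either way. A call with a gripper value outside its range is refused whole. The fingers move at their own pace and stop on an object; FORCE is the grip in N (left out, the last holds). Time passes only in rows, so rows that do not move let the fingers close. It gives the time, the measured TCP pose, the force, the opening and the grip force at its end, in the units of the state.
- sensors.get_obs(): the state, without advancing time (a new reading comes with each control period).
- camera(name): name is "scene" or "top"; returns a dict with "img" (400x640x3 uint8, red, green, blue), "fx", "fy", "cx", "cy" (pixels), "R" (3x3) and "t" (3): a world point X has camera coordinates R X + t. Camera axes: x right, y down, z forward; pixel columns grow to the right and rows downward; lengths in m; the calibration is good to about 2 mm. A picture is of the moment at which its call begins. There is no depth.
- ticket.job_done(): hands the job in; it is judged then, once.
The state is a dict: "time": time; "q": joint angles; "qd": joint speeds; "joint_efforts": joint torques, N m; "ee_pos": TCP position; "tcp_rot": TCP orientation; "wrist_force": force on the tool from outside, world axes, zero at the start; "torque": the same for the moment, N m; "opening": finger opening in m; "grasp_force": force on a finger pad.
Only numpy, scipy, OpenCV 4.12 (cv2) and the standard library are available. Lean on these libraries where they do the work, as an engineer would, in place of code of your own. Each camera call takes 0.05 s, during which the arm holds its last target. There are 200 camera calls.

TASK

The battery pack of the small alarm box screwed to the stall table is spent. Squeeze in the two snap tabs in the long sides of its cover together, evenly and only as hard as it takes to unhook them, lift the cover straight off without tearing at a tab that is still hooked, and stand it right way up on the white work board. Then take the battery pack out of its seat and stand it upright on the board too, leaving everything else on the table where it is.

Things in the scene. Friction and masses are not known exactly. Their poses are not given: they have to be found in the camera images.
- alarm_box: black open plastic tray, base of the alarm box: 104 mm (x) x 48 mm (y), rim 22 mm above the table; fixed by a 24 mm long, 4 mm high screwed ear at each end. Origin at table level under its centre, z up; long sides face +y and -y. On its floor: battery seat at x = -29 mm, low circuit board and sounder at +x; none reaches above the rim
- cover: loose grey cover hood on the box, 102 (x) x 47 (y) mm, 54 mm high with its feet, which reach 12 mm into the base; about 0.1 kg; lifts straight up. Origin under its centre, level with the feet; fitted, axes parallel to the box's, origin 10 mm and roof 64 mm above the table, a snug fit with hardly any play. A flexible snap tab in the middle of each long side
- tab_left: snap tab in the cover's +y side: 24 mm wide tongue hinged at its top (origin; 50 mm above the cover's origin), with a thumb pad outside and a hook below, 3.2 mm under a catch rail of the base. A press of about 12 N (1.3 mm, 9.5 N/mm) on the pad unhooks it while it lasts. It cracks above 15 N finger force, or above 15 N of pull of the hook on the rail
- tab_right: the same snap tab, mirrored, in the cover's -y side. Both must be pressed in at once; since the base is fixed, fingers closing 0.3 mm off the middle already load one tab some 5 N more than the other
- tab_left_pad (a point): crest of the rounded rib across the left tab's thumb pad, where the finger bears: rib 24 mm wide, 5 mm high, its crest 5 mm proud of the cover's side, 32 mm above the cover's origin (42 mm above the table when fitted); the two crests are 57 mm apart
- tab_right_pad (a point): crest of the rib on the right tab's thumb pad (same sizes)
- battery: dark metal battery pack with a pale band, 26.5 (x) x 17.5 (y) x 48 mm high, about 0.05 kg, standing loose in its seat (1 mm play, walls 11 mm up its sides) under the cover: at x = -29 mm of the box, underside 6 mm and top 54 mm above the table, axes as the box's. Origin under its centre. Hidden until the cover is off
- board: white work board, 168 (x) x 252 (y) x 8 mm, flat on the felt left of the box, its long side pointing away from the robot; it does not shift. Origin at the centre of its underside, which lies 3 mm below z = 0, so its top is at z = 5 mm
- tin: red hinged tin, 74 x 101 x 28 mm, a bystander
- marker_pen: marker pen lying flat, 124 mm long, 17 mm thick, a bystander
- loupe_1: folding loupe, 32 mm across, 13 mm high, a bystander
- side_cutters: side cutters with blue handles, 131 mm long, lying flat, a bystander

How it is judged:
By the outcome, as a careful person would: the job done as asked, in the order asked, and still so for the second after the job is handed in, with the robot touching nothing.
It also fails if it takes over 72 s, if anything falls off the work surface, if the arm or the gripper's body presses on something with over 40 N, if the wrist force passes 120 N, or if a joint passes its speed limit or range.

## Working session

There is one attempt and no reset: what is moved stays moved. The work goes in short steps, Python scripts to look and compute and a shell command to move; the robot and the scene stay as the last step left them, time stands still between calls to the robot, and variables do not carry over. Pictures are saved under pics/ and viewed, at most 10 in all, crops included, and the job is handed in when it is done.

```bash
ls; mkdir -p pics; python3 - <<'E'
from workcell import sensors, camera, ticket, bot
import cv2,numpy as np
o=sensors.get_obs(); print({k:np.round(v,3).tolist() for k,v in o.items()}); print(bot.pinch_z)
for n in("scene","top"):
    c=camera(n); cv2.imwrite(f"pics/{n}0.png",c["img"][:,:,::-1]); print(n,c["fx"],c["fy"],c["cx"],c["cy"],np.round(c["R"],3).tolist(),np.round(c["t"],3))
E
```

```text
pics
{'time': 0.0, 'q': [63.312, 5.013, 10.034, 95.097, -0.0, 90.0], 'qd': [-0.014, -0.097, -0.044, -0.053, -0.092, -0.112], 'joint_efforts': [-0.0, -52.039, 46.48, 0.016, -0.0, -0.0], 'ee_pos': [0.247, 0.491, 0.231], 'tcp_rot': [-179.925, 0.0, 153.312], 'wrist_force': [0.503, -0.013, -0.556], 'torque': [0.029, 0.024, 0.017], 'grasp_force': 0.0, 'opening': 0.085}
0.0187
scene 506.47211997974557 506.47211997974557 314.1034882124982 194.72027374083765 [[0.829, -0.559, 0.01], [-0.215, -0.336, -0.917], [0.516, 0.758, -0.399]] [-0.358  0.2    0.844]
top 489.1606911461191 489.1606911461191 318.043688645443 199.71083767262502 [[0.007, -1.0, 0.023], [-0.992, -0.009, -0.129], [0.129, -0.022, -0.991]] [0.074 0.466 1.094]
```

View pics/scene0.png

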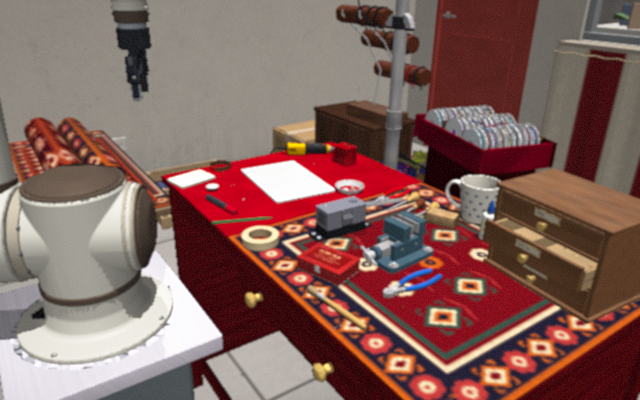

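View pics/top0.png

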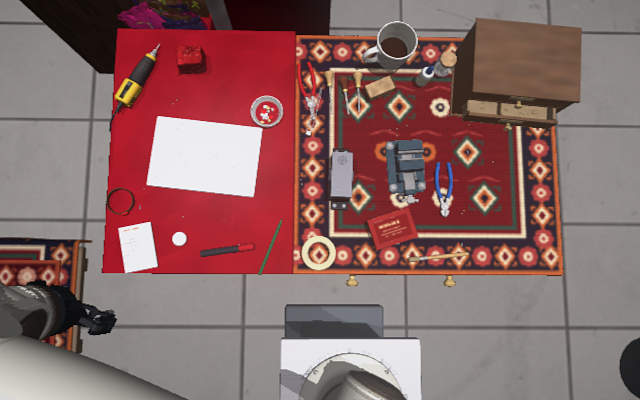

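The top view shows the grey cover on its black base at about (341,178), long side roughly along world x, and the white board at (150–262, 117–196). The tin sits at (391,228), a vise at (406,168), and the cutters at (444,188). I'll measure the cover next.

```bash
cat > h.py <<'E'
from workcell import sensors, camera, ticket, bot
import cv2,numpy as np
def ray(c,px,z):
    d=c["R"].T@np.array([(px[0]-c["cx"])/c["fx"],(px[1]-c["cy"])/c["fy"],1]); o=-c["R"].T@c["t"]
    return o+d*(z-o[2])/d[2]
def proj(c,X):
    p=c["R"]@np.array(X)+c["t"]; return np.array([c["fx"]*p[0]/p[2]+c["cx"],c["fy"]*p[1]/p[2]+c["cy"]])
def crop(c,x0,y0,x1,y1,s,name):
    cv2.imwrite(f"pics/{name}.png",cv2.resize(c["img"][y0:y1,x0:x1,::-1],None,fx=s,fy=s,interpolation=cv2.INTER_CUBIC))
E
python3 - <<'E'
from h import *
t=camera("top"); s=camera("scene")
a=cv2.resize(t["img"][140:220,310:375,::-1],None,fx=7,fy=7,interpolation=cv2.INTER_CUBIC)
b=cv2.resize(s["img"][180:250,300:380,::-1],None,fx=4,fy=4,interpolation=cv2.INTER_CUBIC)
im=np.zeros((560,800,3),np.uint8); im[:,:455]=a; im[:280,460:780]=b; cv2.imwrite("pics/c1.png",im)
print("cam centers",-t["R"].T@t["t"],-s["R"].T@s["t"])
hsv=cv2.cvtColor(t["img"],cv2.COLOR_RGB2HSV)
m=((hsv[...,1]<70)&(hsv[...,2]>85)).astype(np.uint8); m2=m.copy()*0; m2[140:220,310:365]=m[140:220,310:365]
cs,_=cv2.findContours(m2,0,2); k=max(cs,key=cv2.contourArea); r=cv2.minAreaRect(k); print(r)
P=np.array([ray(t,p,.064) for p in cv2.boxPoints(r)]); print(P.round(4),P.mean(0))
m=((hsv[...,1]<40)&(hsv[...,2]>200)).astype(np.uint8)
m2=m*0; m2[100:210,140:275]=m[100:210,140:275]
cs,_=cv2.findContours(m2,0,2); k=max(cs,key=cv2.contourArea); r=cv2.minAreaRect(k)
P=np.array([ray(t,p,.005) for p in cv2.boxPoints(r)]); print(P.round(4),P.mean(0))
E
```

```text
cam centers [0.32044774 0.10222926 1.14276609] [-0.09610647 -0.77235973  0.52313683]
((346.5, 168.5), (57.0, 35.0), 90.0)
[[ 0.597   0.0545  0.064 ]
 [ 0.5979 -0.0249  0.064 ]
 [ 0.4676 -0.0242  0.064 ]
 [ 0.4669  0.054   0.064 ]] [0.53235953 0.01484824 0.064     ]
[[0.5008 0.479  0.005 ]
 [0.6672 0.4689 0.005 ]
 [0.6403 0.2117 0.005 ]
 [0.4741 0.2266 0.005 ]] [0.57058164 0.34654742 0.005     ]
```

View pics/c1.png

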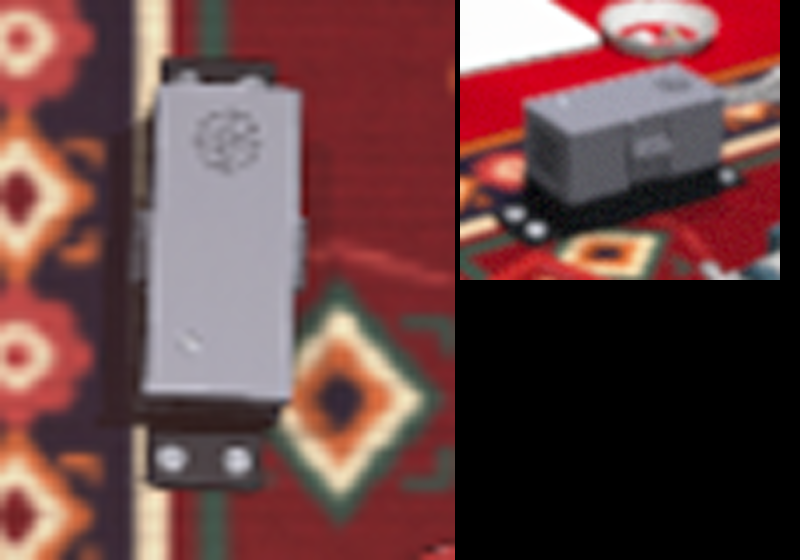

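The crop shows the cover roof with its sounder grille at the far end (top px about 343,160), so box +x points away from the robot and the battery end is near. The thumb pads show at both long sides.

```bash
python3 - <<'E'
from h import *
t=camera("top"); I=t["img"].astype(float)
# roof edges: per-row subpixel from the blue channel, per-column for the ends
B=I[...,2]
print(B[178,326:358].astype(int), B[146:202,341].astype(int))
m=((B>120)).astype(np.uint8); m2=m*0; m2[150:200,328:356]=m[150:200,328:356]
m2=cv2.morphologyEx(m2,cv2.MORPH_OPEN,np.ones((5,5)))
cs,_=cv2.findContours(m2,0,1); k=max(cs,key=cv2.contourArea); r=cv2.minAreaRect(k); print(r)
P=np.array([ray(t,p,.064) for p in cv2.boxPoints(r)]); print(P.round(4),P.mean(0).round(4))
# row-wise edges
L=[];R=[]
for v in list(range(156,168))+list(range(184,194)):
    row=B[v]; 
    g=np.diff(row); 
    xs=np.arange(328,343); l=[x+(120-row[x])/(row[x+1]-row[x]) for x in xs if row[x]<120<=row[x+1]]
    xs=np.arange(343,358); rr=[x+(120-row[x])/(row[x+1]-row[x]) for x in xs if row[x]>=120>row[x+1]]
    if l: L.append(ray(t,(l[-1],v),.064))
    if rr: R.append(ray(t,(rr[0],v),.064))
for n,E in(("L",L),("R",R)):
    E=np.array(E); p=np.polyfit(E[:,0],E[:,1],1); print(n,len(E),"yaw",np.degrees(np.arctan(p[0])),"y@.53",np.polyval(p,.53),"res",np.std(E[:,1]-np.polyval(p,E[:,0])))
E
```

```text
[ 40  38  63  88  82 140 185 178 177 177 177 177 178 179 178 177 178 178
 179 178 178 178 178 178 180 174 138  76  38  40  41  41] [ 67  67  50  59  60  53 172 178 175 176 151 171 152 146 146 131 159 133
 157 175 176 176 176 176 176 176 176 178 178 177 178 177 177 178 178 178
 178 178 178 178 179 179 180 181 180 180 180 180 181 188 120  53  38  33
  31  30]
((341.5, 174.0), (44.0, 21.0), 90.0)
[[0.5693 0.0498 0.064 ]
 [0.5699 0.0024 0.064 ]
 [0.4696 0.0027 0.064 ]
 [0.4692 0.0495 0.064 ]] [0.5195 0.0261 0.064 ]
L 22 yaw -2.092225337855576 y@.53 0.04870857320495532 res 0.0001629612459441353
R 22 yaw -0.3049369821166652 y@.53 0.0021672052423967326 res 0.0016688722970611518
```

```bash
python3 - <<'E'
from h import *
t=camera("top"); B=t["img"][...,2].astype(float)
def edges(vs,lo,hi,img,f):
    out=[]
    for v in vs:
        row=img[v]; g=f*np.diff(row[lo:hi]); x=lo+np.argmax(g); 
        out.append((x+(120-row[x])/(row[x+1]-row[x]),v))
    return np.array(out)
for n,vs,lo,hi,f in(("L",range(155,194),328,338,1),("R",[*range(155,168),*range(184,194)],347,358,-1)):
    e=edges(vs,lo,hi,B,f); W=np.array([ray(t,p,.064)[:2] for p in e]).astype(np.float32)
    vx,vy,x0,y0=cv2.fitLine(W,cv2.DIST_HUBER,0,.001,.001).ravel(); print(n,np.degrees(np.arctan(vy/vx)),"y@.52",y0+(0.52-x0)*vy/vx, (W[:,1]-(y0+(W[:,0]-x0)*vy/vx)).std())
for n,lo,hi,f in(("far",147,156,1),("near",192,200,-1)):
    e=edges(range(336,348),lo,hi,B.T,f); print(n,np.median([ray(t,(p[1],p[0]),.064)[0] for p in e]))
E
```

```text
L -2.1746457 y@.52 0.049298055 0.0015309104
R -1.1596341 y@.52 0.002515427 0.00061058276
far 0.5712736387301185
near 0.4693430183543186
```

```bash
python3 -m handwheel '{"gripper":[1,1,1,1,1,1,1,1],"slide":[[-40,-12,0],[-40,-12,0],[-40,-12,0],[-40,0,0],[0,0,0],[0,0,0],[0,0,0],[0,0,0]],"yaw":[-0.1,-0.1,-0.1,-0.1,0,0,0,0]}' 20
```

```text
time: 0.97
ee_pos: [0.3842, 0.4091, 0.2313]
tcp_rot: [-180.0, -0.0, 176.2]
wrist_force: [0.3, 1.0, 0.3]
opening: 0.0854
grasp_force: 0.0
```

```bash
python3 -m handwheel '{"gripper":[1,1,1,1,1,1,1,1],"slide":[[-14.8,-37.9,0],[-14.8,-37.9,0],[-14.8,-37.9,0],[-14.8,-37.9,0],[-14.8,-37.9,0],[-14.8,-37.9,0],[-14.8,-37.9,0],[-14.8,-37.9,0]],"yaw":[-0.035,0,0,0,0,0,0,0]}'
python3 -m handwheel '{"gripper":[1,1,1,1,1,1,1],"slide":[[-14.8,-37.9,0],[-14.8,-37.9,0],[0,0,35],[0,0,35],[0,0,0],[0,0,0],[0,0,0]],"yaw":[0,0,0,0,0,0,0]}'
python3 - <<'E'
from h import *
print({k:np.round(v,4).tolist() for k,v in sensors.get_obs().items()})
E
```

```text
time: 1.63
ee_pos: [0.4924, 0.1008, 0.2318]
tcp_rot: [180.0, 0.1, 178.3]
wrist_force: [-0.0, 0.8, 0.2]
opening: 0.0857
grasp_force: 0.0
time: 2.22
ee_pos: [0.5203, 0.0259, 0.1635]
tcp_rot: [180.0, 0.1, 178.3]
wrist_force: [-0.2, 0.0, 0.2]
opening: 0.0854
grasp_force: 0.0
{'time': 2.2167, 'q': [2.85, 0.0207, -2.5586, 87.3031, 0.005, 4.5299], 'qd': [-0.0151, -0.3401, 1.5215, -0.194, -0.0599, -0.1366], 'joint_efforts': [-0.389, -44.8757, 44.3347, -0.0579, -0.0099, 0.0115], 'ee_pos': [0.5203, 0.0259, 0.1635], 'tcp_rot': [179.9858, 0.1168, 178.3201], 'wrist_force': [-0.2257, 0.0138, 0.2193], 'torque': [-0.0043, 0.0725, -0.0076], 'grasp_force': 0.0, 'opening': 0.0854}
```

```bash
python3 - <<'E'
from h import *
from scipy.stats import theilslopes
t=camera("top"); t["img"]=cv2.imread("pics/top0.png")[:,:,::-1]
B=t["img"][...,2].astype(float)
for n,lo,hi,f,th in(("L",327,338,1,130),("R",347,358,-1,110)):
    W=[]
    for v in [*range(155,167),*range(183,194)]:
        row=B[v]; xs=range(lo,hi) if f>0 else range(lo,hi)
        c=[x+(th-row[x])/(row[x+1]-row[x]) for x in xs if f*(row[x]-th)<0<=f*(row[x+1]-th)]
        if c: W.append(ray(t,((c[-1] if f>0 else c[0]),v),.064)[:2])
    W=np.array(W); s,i,a,b=theilslopes(W[:,1],W[:,0]); print(n,np.degrees(np.arctan([s,a,b])),i+s*.52,np.round((W[:,1]-i-s*W[:,0])*1e3,1))
s=camera("scene"); s["img"]=cv2.imread("pics/scene0.png")[:,:,::-1]
for z,pts in((.064,[(-.051,-.0235),(.051,-.0235),(-.051,.0235),(.051,.0235)]),):
    for p in pts:
        a=np.radians(-1.8);X=[.5203+p[0]*np.cos(a)-p[1]*np.sin(a),.0259+p[0]*np.sin(a)+p[1]*np.cos(a),z]; print(p,proj(s,X).round(1),proj(t,X).round(1))
im=cv2.resize(s["img"][185:245,305:375,::-1],None,fx=10,fy=10,interpolation=cv2.INTER_CUBIC)
cv2.imwrite("pics/s1.png",im)
E
```

```text
L [-1.92470911 -2.16512795 -1.7709107 ] 0.048528037049466045 [ 0.4  0.4  0.4  0.4  0.3  0.3  0.1 -0.   0.   0.   0.   0.   0.6  0.6
  0.6  0.3  0.3  0.3  0.3  0.3  0.3  0.4  0.4]
R [-0.60947476 -1.44954766  1.07725854] 0.0019407331056820751 [ 0.1  0.1  0.1  0.   0.1  0.1  0.1  0.1  0.1  0.1  0.1  0.   1.8  1.8
  1.8  1.7  1.6  1.4  1.1 -7.9 -6.2 -4.2 -2.1]
(-0.051, -0.0235) [327.9 213.2] [351.4 196.5]
(0.051, -0.0235) [366.6 202.9] [352.7 151.7]
(-0.051, 0.0235) [315.9 205.2] [330.3 195.6]
(0.051, 0.0235) [353.9 195.5] [331.9 150.8]
```

View pics/s1.png

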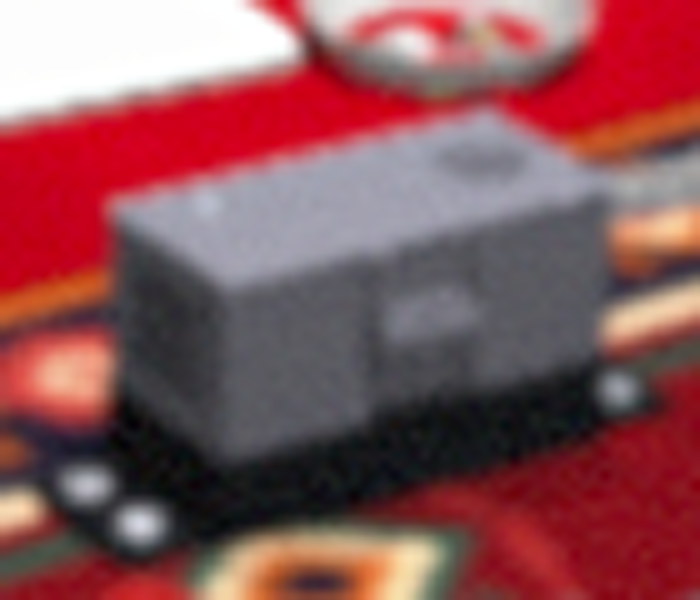

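The scene crop shows the roof corners at about (327.5,214), (365.5,204), (316,205.5) and (354,196). They agree with my pose projection to about 1 px, so the cover centre is (0.520, 0.026) with yaw about -1.8°. Descending.

```bash
python3 -m handwheel '{"gripper":[0.7,0.7,0.7,0.7,0.7,0.7,0.7],"slide":[[0,0,35],[0,0,35],[0,0,30],[0,0,25],[0,0,15],[0,0,5],[0,0,0]],"yaw":[0,0,0,0,0,0,0]}' 20
python3 -m handwheel '{"gripper":[0.55,0.5,0.45,0.45,0.45],"slide":[[0,0,0],[0,0,0],[0,0,0],[0,0,0],[0,0,0]],"yaw":[0,0,0,0,0]}' 20
python3 - <<'E'
from h import *
t=camera("top");s=camera("scene")
im=np.zeros((560,800,3),np.uint8); im[:,:390]=cv2.resize(t["img"][140:220,310:366,::-1],(390,560),interpolation=cv2.INTER_CUBIC)
im[:400,400:800]=cv2.resize(s["img"][165:245,300:380,::-1],(400,400),interpolation=cv2.INTER_CUBIC); cv2.imwrite("pics/g1.png",im)
print(np.round(sensors.get_obs()["wrist_force"],2),np.round(sensors.get_obs()["torque"],3))
E
```

```text
time: 2.9
ee_pos: [0.5203, 0.0253, 0.0167]
tcp_rot: [-180.0, 0.0, 178.3]
wrist_force: [0.0, 0.5, -0.3]
opening: 0.0727
grasp_force: 0.0
time: 3.32
ee_pos: [0.5204, 0.0249, 0.017]
tcp_rot: [180.0, 0.1, 178.2]
wrist_force: [0.9, 0.4, 0.7]
opening: 0.0618
grasp_force: 0.0
[ 0.29 -0.81  0.69] [ 0.028 -0.007  0.038]
```

View pics/g1.png

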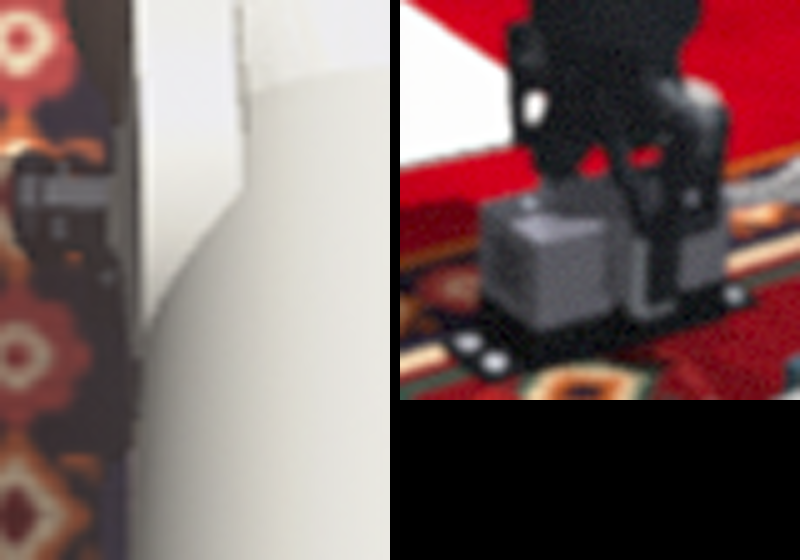

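The picture shows both fingers straddling the cover (scene finger tip at about crop (665,290)), with the -y finger in front of the tab at (640,260) and nothing touched yet. I'll check the x-alignment numerically and start closing gently.

```bash
python3 - <<'E'
from h import *
s=camera("scene"); f=lambda X:((proj(s,X)-[300,165])*5+[400,0]).round(0)
print(f([.5203,.0025-.005,.042]),f([.5203,.0249-.031-.012,.025]),f([.5203,.0249-.031,.025]))
for i in range(4): camera("top"); o=sensors.get_obs(); print(np.round(o["ee_pos"],5),np.round(o["wrist_force"],2),o["opening"])
E
python3 -m handwheel '{"gripper":[0.42,0.40,0.38,0.37,0.37],"slide":[[0,0,0],[0,0,0],[0,0,0],[0,0,0],[0,0,0]],"yaw":[0,0,0,0,0]}' 20
python3 -m handwheel '{"gripper":[0.36,0.355,0.35,0.35],"slide":[[0,0,0],[0,0,0],[0,0,0],[0,0,0]],"yaw":[0,0,0,0]}' 20
```

```text
[645. 264.] [666. 313.] [649. 303.]
[0.52004 0.02483 0.01642] [-0.51  0.29 -0.29] 0.061916651888000884
[0.52    0.02483 0.01632] [ 0.05 -0.2  -0.6 ] 0.06180605229399165
[0.52    0.02484 0.01629] [ 0.28 -0.18  0.37] 0.06216216189026433
[0.52    0.02482 0.01627] [-0.52 -0.14  0.74] 0.06208833995958699
time: 4.08
ee_pos: [0.52, 0.0249, 0.0163]
tcp_rot: [180.0, 0.0, 178.2]
wrist_force: [-0.4, -0.4, -0.4]
opening: 0.0585
grasp_force: 0.0
time: 4.42
ee_pos: [0.52, 0.0248, 0.0163]
tcp_rot: [-180.0, 0.0, 178.2]
wrist_force: [0.4, -0.3, -0.5]
opening: 0.0577
grasp_force: 0.2
```

```bash
python3 -m handwheel '{"gripper":[0.345,0.345,0.345],"slide":[[0,0,0],[0,0,0],[0,0,0]],"yaw":[0,0,0]}' 20
python3 -m handwheel '{"gripper":[0.335,0.335,0.335],"slide":[[0,0,0],[0,0,0],[0,0,0]],"yaw":[0,0,0]}' 20
python3 - <<'E'
from h import *
o=sensors.get_obs(); print({k:np.round(o[k],5) for k in("ee_pos","wrist_force","torque","grasp_force","opening")})
E
```

```text
time: 4.67
ee_pos: [0.52, 0.0248, 0.0163]
tcp_rot: [-180.0, 0.0, 178.2]
wrist_force: [0.1, -1.3, 1.2]
opening: 0.0574
grasp_force: 0.3
time: 4.92
ee_pos: [0.52, 0.0248, 0.0163]
tcp_rot: [-180.0, 0.0, 178.2]
wrist_force: [0.2, -1.7, -0.4]
opening: 0.0572
grasp_force: 0.6
{'ee_pos': array([0.52003, 0.02478, 0.01633]), 'wrist_force': array([ 0.22442, -1.69485, -0.39556]), 'torque': array([-0.2021 ,  0.06311,  0.0287 ]), 'grasp_force': np.float64(0.63786), 'opening': np.float64(0.05717)}
```

```bash
python3 -m handwheel '{"gripper":[0.335,0.33,0.33],"slide":[[0,-0.2,0],[0,0,0],[0,0,0]],"yaw":[0,0,0]}' 20
python3 -m handwheel '{"gripper":[0.32,0.32,0.32],"slide":[[0,0,0],[0,0,0],[0,0,0]],"yaw":[0,0,0]}' 20
python3 - <<'E'
from h import *
for i in range(3):
    o=sensors.get_obs(); print({k:np.round(o[k],5).tolist() for k in("ee_pos","wrist_force","torque","grasp_force","opening")}); camera("top")
E
```

```text
time: 5.17
ee_pos: [0.52, 0.0247, 0.0163]
tcp_rot: [180.0, 0.0, 178.2]
wrist_force: [0.4, -0.7, 1.6]
opening: 0.057
grasp_force: 0.7
time: 5.42
ee_pos: [0.52, 0.0247, 0.0163]
tcp_rot: [-180.0, 0.0, 178.2]
wrist_force: [0.1, -1.2, 1.3]
opening: 0.0565
grasp_force: 1.9
{'ee_pos': [0.52004, 0.02465, 0.01635], 'wrist_force': [0.06869, -1.20059, 1.27286], 'torque': [-0.18268, 0.08833, -0.0267], 'grasp_force': 1.93344, 'opening': 0.05649}
{'ee_pos': [0.52005, 0.02467, 0.01637], 'wrist_force': [0.43352, -0.81185, 1.34521], 'torque': [-0.14092, 0.04761, -0.05648], 'grasp_force': 1.92604, 'opening': 0.05618}
{'ee_pos': [0.52005, 0.02467, 0.01635], 'wrist_force': [0.02273, -1.62928, 1.53076], 'torque': [-0.21094, 0.08922, -0.07452], 'grasp_force': 1.91889, 'opening': 0.05621}
```

```bash
python3 -m handwheel '{"gripper":[0.31,0.305,0.30,0.30],"slide":[[0,-0.1,0],[0,0,0],[0,0,0],[0,0,0]],"yaw":[0,0,0,0]}' 20
python3 - <<'E'
from h import *
for i in range(3):
    o=sensors.get_obs(); print({k:np.round(o[k],5).tolist() for k in("ee_pos","wrist_force","torque","grasp_force","opening")}); camera("top")
E
```

```text
time: 5.9
ee_pos: [0.52, 0.0246, 0.0164]
tcp_rot: [180.0, 0.0, 178.2]
wrist_force: [-1.2, -0.5, 2.6]
opening: 0.0555
grasp_force: 4.6
{'ee_pos': [0.52004, 0.02461, 0.0164], 'wrist_force': [-1.21058, -0.51812, 2.64522], 'torque': [-0.05288, 0.16492, -0.02889], 'grasp_force': 4.63815, 'opening': 0.05554}
{'ee_pos': [0.52004, 0.02462, 0.01638], 'wrist_force': [-0.28661, -0.16869, 3.01205], 'torque': [-0.04052, 0.18884, -0.02009], 'grasp_force': 4.6125, 'opening': 0.05564}
{'ee_pos': [0.52005, 0.02461, 0.0164], 'wrist_force': [-0.50943, -0.00847, 3.63792], 'torque': [-0.05642, 0.15178, -0.01261], 'grasp_force': 4.58714, 'opening': 0.05584}
```

```bash
python3 -m handwheel '{"gripper":[0.295,0.29,0.285,0.28,0.28,0.28],"slide":[[0,0,-0.1],[0,0,-0.1],[0,0,-0.1],[0,0,0],[0,0,0],[0,0,0]],"yaw":[0,0,0,0,0,0]}' 20
python3 - <<'E'
from h import *
for i in range(2):
    o=sensors.get_obs(); print({k:np.round(o[k],5).tolist() for k in("ee_pos","wrist_force","torque","grasp_force","opening")}); camera("top")
E
```

```text
time: 6.55
ee_pos: [0.52, 0.0245, 0.0165]
tcp_rot: [180.0, 0.0, 178.2]
wrist_force: [-0.5, 0.2, 0.9]
opening: 0.0545
grasp_force: 7.8
{'ee_pos': [0.52003, 0.02455, 0.01653], 'wrist_force': [-0.50385, 0.16501, 0.93209], 'torque': [0.01483, -0.02748, 0.01051], 'grasp_force': 7.84941, 'opening': 0.05452}
{'ee_pos': [0.51998, 0.02457, 0.01649], 'wrist_force': [0.01085, 0.83611, 1.49398], 'torque': [0.03252, -0.01688, -0.01644], 'grasp_force': 7.85345, 'opening': 0.05452}
```

```bash
python3 -m handwheel '{"gripper":[0.275,0.27,0.265,0.26,0.26,0.26],"slide":[[0,0,-0.1],[0,0,-0.1],[0,0,-0.1],[0,0,0],[0,0,0],[0,0,0]],"yaw":[0,0,0,0,0,0]}' 20
python3 - <<'E'
from h import *
for i in range(4):
    o=sensors.get_obs(); print({k:np.round(o[k],5).tolist() for k in("ee_pos","wrist_force","torque","grasp_force","opening")}); camera("top")
E
```

```text
time: 7.15
ee_pos: [0.5199, 0.0245, 0.0168]
tcp_rot: [-180.0, -0.0, 178.2]
wrist_force: [0.2, -0.2, -0.4]
opening: 0.0539
grasp_force: 11.1
{'ee_pos': [0.5199, 0.02453, 0.01677], 'wrist_force': [0.22379, -0.24261, -0.35938], 'torque': [-0.0377, 0.06051, -0.01104], 'grasp_force': 11.12268, 'opening': 0.05389}
{'ee_pos': [0.51993, 0.02453, 0.01679], 'wrist_force': [-1.14141, -1.00988, -1.25277], 'torque': [-0.00195, 0.00252, 0.00883], 'grasp_force': 11.11998, 'opening': 0.054}
{'ee_pos': [0.51992, 0.02455, 0.01681], 'wrist_force': [0.06015, 0.42435, -1.29167], 'torque': [-0.00275, -0.00025, 0.01979], 'grasp_force': 11.11698, 'opening': 0.05387}
{'ee_pos': [0.51998, 0.02455, 0.01684], 'wrist_force': [-0.3051, -0.66505, -0.83329], 'torque': [-0.06273, 0.02737, -0.03874], 'grasp_force': 11.11431, 'opening': 0.05372}
```

```bash
python3 -m handwheel '{"gripper":[0.255,0.25,0.246,0.246,0.246],"slide":[[0,0,0],[0,0,0],[0,0,0],[0,0,0],[0,0,0]],"yaw":[0,0,0,0,0]}' 20
python3 - <<'E'
from h import *
for i in range(3):
    o=sensors.get_obs(); print({k:np.round(o[k],5).tolist() for k in("ee_pos","wrist_force","torque","grasp_force","opening")}); camera("top")
E
```

```text
time: 7.77
ee_pos: [0.52, 0.0246, 0.0169]
tcp_rot: [-180.0, -0.0, 178.2]
wrist_force: [-0.7, 0.9, -0.1]
opening: 0.0534
grasp_force: 13.2
{'ee_pos': [0.52, 0.02455, 0.01688], 'wrist_force': [-0.68383, 0.86985, -0.09121], 'torque': [0.00517, 0.03317, -0.03274], 'grasp_force': 13.24002, 'opening': 0.05345}
{'ee_pos': [0.51998, 0.02454, 0.01687], 'wrist_force': [-0.43808, 0.18046, -1.79263], 'torque': [-0.01215, 0.03133, -0.05687], 'grasp_force': 13.23874, 'opening': 0.05356}
{'ee_pos': [0.51998, 0.02455, 0.01688], 'wrist_force': [-0.65047, -0.57271, -1.17028], 'torque': [-0.01796, 0.03878, -0.00094], 'grasp_force': 13.23642, 'opening': 0.05344}
```

```bash
python3 -m handwheel '{"gripper":[0.246,0.246,0.246,0.246],"slide":[[0,0,-0.5],[0,0,-0.5],[0,0,-0.5],[0,0,-0.5]],"yaw":[0,0,0,0]}' 20; python3 -m handwheel '{"gripper":[0.246,0.246],"slide":[[0,0,-0.5],[0,0,-0.5]],"yaw":[0,0]}' 20
python3 - <<'E'
from h import *
for i in range(2):
    o=sensors.get_obs(); print({k:np.round(o[k],5).tolist() for k in("ee_pos","wrist_force","torque","grasp_force","opening")}); camera("top")
E
```

```text
time: 8.25
ee_pos: [0.52, 0.0245, 0.0189]
tcp_rot: [-180.0, 0.0, 178.2]
wrist_force: [0.0, -0.9, -1.5]
opening: 0.0535
grasp_force: 13.2
time: 8.42
ee_pos: [0.52, 0.0246, 0.02]
tcp_rot: [180.0, 0.0, 178.2]
wrist_force: [0.4, -0.7, -0.2]
opening: 0.0535
grasp_force: 13.2
{'ee_pos': [0.52001, 0.02456, 0.01996], 'wrist_force': [0.36827, -0.71654, -0.20174], 'torque': [-0.03986, 0.00694, -0.04028], 'grasp_force': 13.2426, 'opening': 0.05351}
{'ee_pos': [0.52006, 0.02455, 0.02004], 'wrist_force': [-0.7123, 0.20066, -0.8375], 'torque': [-0.06541, 0.03829, 0.07994], 'grasp_force': 13.22892, 'opening': 0.05344}
```

```bash
python3 -m handwheel '{"gripper":[0.246,0.246],"slide":[[0,0,-0.3],[0,0,-0.3]],"yaw":[0,0]}' 20; python3 -m handwheel '{"gripper":[0.246,0.246],"slide":[[0,0,-0.3],[0,0,-0.3]],"yaw":[0,0]}' 20;  python3 -m handwheel '{"gripper":[0.246,0.246,0.246],"slide":[[0,0,-0.5],[0,0,-0.7],[0,0,-0.8]],"yaw":[0,0,0]}' 20
python3 - <<'E'
from h import *
for i in range(2):
    o=sensors.get_obs(); print({k:np.round(o[k],5).tolist() for k in("ee_pos","wrist_force","torque","grasp_force","opening")}); camera("top")
s=camera("scene"); crop(s,300,165,380,245,5,"l1")
E
```

```text
time: 8.68
ee_pos: [0.52, 0.0246, 0.0205]
tcp_rot: [180.0, -0.0, 178.2]
wrist_force: [-0.1, -0.1, -0.4]
opening: 0.0535
grasp_force: 13.2
time: 8.85
ee_pos: [0.52, 0.0245, 0.0211]
tcp_rot: [-180.0, -0.0, 178.2]
wrist_force: [-0.5, 0.1, -0.5]
opening: 0.0533
grasp_force: 13.2
time: 9.1
ee_pos: [0.52, 0.0246, 0.0231]
tcp_rot: [-180.0, -0.0, 178.2]
wrist_force: [-0.2, 0.3, -0.4]
opening: 0.0536
grasp_force: 13.2
{'ee_pos': [0.51999, 0.02455, 0.02314], 'wrist_force': [-0.22039, 0.33756, -0.35193], 'torque': [-0.09381, -0.00862, -0.02123], 'grasp_force': 13.22283, 'opening': 0.05364}
{'ee_pos': [0.52007, 0.02455, 0.02332], 'wrist_force': [0.0886, -0.77991, -0.87713], 'torque': [-0.05212, 0.01183, 0.00606], 'grasp_force': 13.22303, 'opening': 0.05363}
```

View pics/l1.png

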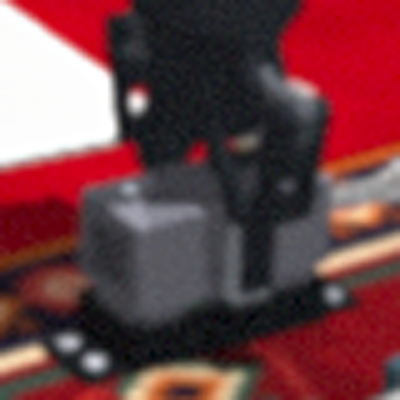

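No hook pull showed in the lift: fz stayed at about the cover's weight, and the crop shows the cover raised with its feet still in the base (near corner at 83,185). The hooks are past the rail, so I continue straight up.

```bash
python3 -m handwheel '{"gripper":[0.246,0.246,0.246,0.246,0.246,0.246,0.246,0.246],"slide":[[0,0,-1.5],[0,0,-2],[0,0,-3],[0,0,-4],[0,0,-6],[0,0,-8],[0,0,-8],[0,0,-8]],"yaw":[0,0,0,0,0,0,0,0]}' 20;  python3 -m handwheel '{"gripper":[0.246,0.246,0.246,0.246,0.246,0.246,0.246,0.246],"slide":[[0,0,-9],[0,0,-9],[0,0,-9],[0,0,-9],[0,0,-9],[0,0,-6],[0,0,-3],[0,0,0]],"yaw":[0,0,0,0,0,0,0,0]}' 20
python3 - <<'E'
from h import *
t=camera("top");s=camera("scene")
im=np.zeros((400,800,3),np.uint8); im[:,:400]=cv2.resize(t["img"][130:210,290:370,::-1],(400,400),interpolation=cv2.INTER_CUBIC)
im[:400,400:800]=cv2.resize(s["img"][125:245,270:390,::-1],(400,400),interpolation=cv2.INTER_CUBIC); cv2.imwrite("pics/l2.png",im)
o=sensors.get_obs(); print({k:np.round(o[k],5).tolist() for k in("ee_pos","wrist_force","torque","grasp_force","opening")})
E
```

```text
time: 9.92
ee_pos: [0.5202, 0.0246, 0.0648]
tcp_rot: [180.0, 0.0, 178.2]
wrist_force: [-0.4, 0.6, -0.9]
opening: 0.0536
grasp_force: 13.2
time: 10.58
ee_pos: [0.5203, 0.0246, 0.1184]
tcp_rot: [180.0, 0.1, 178.2]
wrist_force: [-0.0, 0.7, -1.1]
opening: 0.0533
grasp_force: 13.2
{'ee_pos': [0.51987, 0.02456, 0.11727], 'wrist_force': [0.89004, -0.32511, -0.66595], 'torque': [0.01397, 0.02215, 0.02698], 'grasp_force': 13.16732, 'opening': 0.0533}
```

View pics/l2.png

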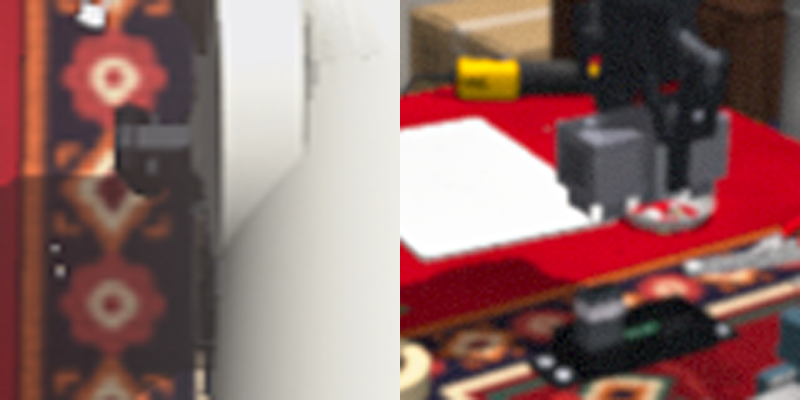

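The scene half shows the cover hanging level in the fingers with both tabs still on, and the battery standing in its seat (about (600,318) in the crop). Carrying the cover to the board.

```bash
python3 -m handwheel '{"gripper":[0.246,0.246,0.246,0.246,0.246,0.246],"slide":[[-1.2,10,0],[-2.4,20,0],[-3.1,26,0],[-3.3,28,0],[-3.3,28,0],[-3.3,28,0]],"yaw":[0,0,0,0,0,0]}' 20;  python3 -m handwheel '{"gripper":[0.246,0.246,0.246,0.246,0.246,0.246,0.246],"slide":[[-3.3,28,0],[-3.3,28,0],[-3.3,28,0],[-2.6,22,0],[-1.7,14,0],[-0.8,6.7,0],[0,0,0]],"yaw":[0,0,0,0,0,0,0]}' 20
python3 -m handwheel '{"gripper":[0.246,0.246,0.246,0.246,0.246,0.246,0.246,0.246],"slide":[[0,0,6],[0,0,12],[0,0,18],[0,0,18],[0,0,18],[0,0,12],[0,0,6],[0,0,3]],"yaw":[0,0,0,0,0,0,0,0]}' 20
python3 - <<'E'
from h import *
for i in range(2):
    o=sensors.get_obs(); print({k:np.round(o[k],5).tolist() for k in("ee_pos","wrist_force","torque","grasp_force","opening")}); s=camera("scene")
E
```

```text
time: 11.18
ee_pos: [0.5407, 0.1659, 0.117]
tcp_rot: [-180.0, -0.0, 178.2]
wrist_force: [-0.4, -1.2, -0.9]
opening: 0.0536
grasp_force: 13.2
time: 11.77
ee_pos: [0.5595, 0.2912, 0.1169]
tcp_rot: [-180.0, -0.1, 178.3]
wrist_force: [0.3, -0.0, -1.0]
opening: 0.0533
grasp_force: 13.1
time: 12.43
ee_pos: [0.5593, 0.2892, 0.0233]
tcp_rot: [-180.0, -0.1, 178.2]
wrist_force: [0.2, -0.0, 0.4]
opening: 0.0536
grasp_force: 13.1
{'ee_pos': [0.55929, 0.28919, 0.02327], 'wrist_force': [0.18901, -0.01787, 0.41034], 'torque': [-0.03889, 0.0029, 0.00913], 'grasp_force': 13.0875, 'opening': 0.05358}
{'ee_pos': [0.55952, 0.28948, 0.02365], 'wrist_force': [0.57677, 0.96425, -1.99131], 'torque': [0.01907, -0.00648, 0.01811], 'grasp_force': 13.0876, 'opening': 0.05333}
```

```bash
python3 -m handwheel '{"gripper":[0.246,0.246,0.246,0.246,0.246],"slide":[[0,0,3],[0,0,3],[0,0,2],[0,0,1],[0,0,0.5]],"yaw":[0,0,0,0,0]}' 20;  python3 -m handwheel '{"gripper":[0.246,0.246,0.246],"slide":[[0,0,0.5],[0,0,0.4],[0,0,0.3]],"yaw":[0,0,0]}' 20; python3 -m handwheel '{"gripper":[0.246,0.246,0.246],"slide":[[0,0,0.3],[0,0,0.2],[0,0,0]],"yaw":[0,0,0]}' 20
```

```text
time: 12.95
ee_pos: [0.5597, 0.2902, 0.015]
tcp_rot: [-180.0, -0.0, 178.2]
wrist_force: [0.3, 0.1, -1.5]
opening: 0.0534
grasp_force: 13.1
time: 13.2
ee_pos: [0.5598, 0.2902, 0.0139]
tcp_rot: [180.0, 0.0, 178.2]
wrist_force: [1.3, -0.2, -0.9]
opening: 0.0533
grasp_force: 13.1
time: 13.45
ee_pos: [0.5598, 0.2901, 0.0134]
tcp_rot: [-180.0, -0.0, 178.2]
wrist_force: [-0.4, -0.4, -1.2]
opening: 0.0535
grasp_force: 13.1
```

```bash
python3 -m handwheel '{"gripper":[0.246,0.246,0.246],"slide":[[0,0,0.4],[0,0,0.4],[0,0,0]],"yaw":[0,0,0]}' 20;  python3 -m handwheel '{"gripper":[0.246,0.246,0.246],"slide":[[0,0,0.3],[0,0,0.3],[0,0,0]],"yaw":[0,0,0]}' 20
```

```text
time: 13.7
ee_pos: [0.5598, 0.2901, 0.0125]
tcp_rot: [-180.0, -0.0, 178.2]
wrist_force: [-0.2, -0.2, 0.2]
opening: 0.0534
grasp_force: 13.1
time: 13.95
ee_pos: [0.5598, 0.2901, 0.0119]
tcp_rot: [-180.0, -0.0, 178.2]
wrist_force: [0.9, 0.3, -0.3]
opening: 0.0535
grasp_force: 13.1
```

```bash
python3 -m handwheel '{"gripper":[0.246,0.246,0.246],"slide":[[0,0,0.2],[0,0,0.2],[0,0,0]],"yaw":[0,0,0]}' 20
python3 - <<'E'
from h import *
F=[]
for i in range(6): F.append(sensors.get_obs()["wrist_force"]); camera("scene")
print(np.mean(F,0))
E
python3 -m handwheel '{"gripper":[0.246,0.246,0.246],"slide":[[0,0,0.2],[0,0,0.2],[0,0,0]],"yaw":[0,0,0]}' 20
```

```text
time: 14.2
ee_pos: [0.5598, 0.2902, 0.0117]
tcp_rot: [180.0, 0.0, 178.2]
wrist_force: [-1.1, 0.3, -0.6]
opening: 0.0536
grasp_force: 13.0
[-0.293024    0.47284276  0.01046066]
time: 14.75
ee_pos: [0.5599, 0.2902, 0.0116]
tcp_rot: [180.0, 0.0, 178.2]
wrist_force: [-1.8, -0.5, 4.7]
opening: 0.0536
grasp_force: 12.5
```

Contact with the board confirmed (4.7 N). Releasing gently and then rising.

```bash
python3 -m handwheel '{"gripper":[0.27,0.3,0.33,0.36,0.5,0.7,0.7,0.7],"slide":[[0,0,0],[0,0,0],[0,0,0],[0,0,0],[0,0,0],[0,0,0],[0,0,0],[0,0,0]],"yaw":[0,0,0,0,0,0,0,0]}' 20
python3 -m handwheel '{"gripper":[0.7,0.7,0.7,0.7,0.7,0.7,0.7],"slide":[[0,0,-10],[0,0,-20],[0,0,-30],[0,0,-35],[0,0,-35],[0,0,-20],[0,0,0]],"yaw":[0,0,0,0,0,0,0]}' 20
python3 - <<'E'
from h import *
s=camera("scene");t=camera("top");np.savez("st.npz",s=s["img"],t=t["img"])
im=np.zeros((520,800,3),np.uint8); im[:,:400]=cv2.resize(t["img"][110:214,290:370,::-1],(400,520),interpolation=cv2.INTER_CUBIC)
im[:400,400:800]=cv2.resize(s["img"][145:255,240:350,::-1],(400,400),interpolation=cv2.INTER_CUBIC); cv2.imwrite("pics/p1.png",im)
print(proj(t,[.491,.0264,.054]),proj(s,[.491,.0264,.054]))
E
```

```text
time: 15.42
ee_pos: [0.5598, 0.2901, 0.0111]
tcp_rot: [-180.0, -0.0, 178.2]
wrist_force: [0.6, 0.4, -0.7]
opening: 0.0726
grasp_force: 0.0
time: 16.0
ee_pos: [0.5614, 0.291, 0.168]
tcp_rot: [179.8, 0.4, 178.2]
wrist_force: [0.9, 1.2, 0.4]
opening: 0.0721
grasp_force: 0.0
[341.05908156 187.11580636] [330.28183412 211.18165838]
```

View pics/p1.png

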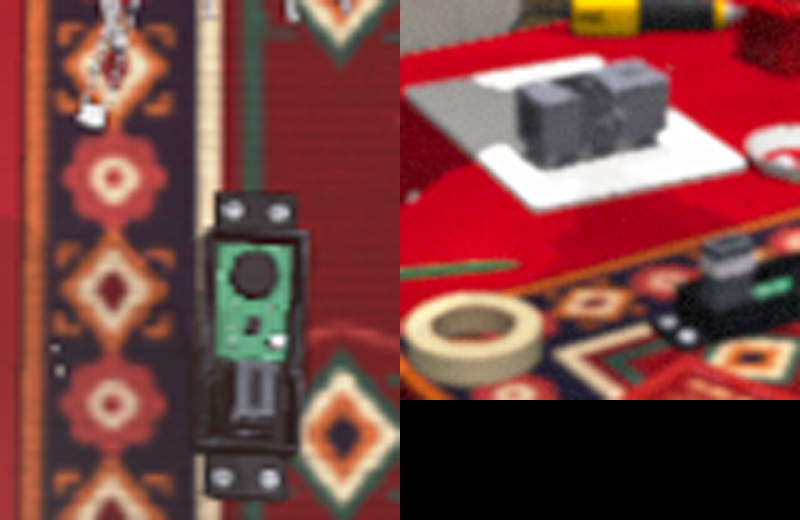

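The cover stands upright on the board (crop 518–668, 60–165). The battery top appears in the top view at about px (341,188), within 1 px of the predicted (341,187). Moving over the battery.

```bash
python3 -m handwheel '{"gripper":[0.5,0.2,0,0,0,0,0,0],"slide":[[4,-17,0],[7.8,-33.4,0],[7.8,-33.4,0],[7.8,-33.4,0],[7.8,-33.4,0],[7.8,-33.4,0],[7.8,-33.4,0],[7.8,-33.4,0]],"yaw":[0,0,0,0,0,0,0,0]}' 20
python3 -m handwheel '{"gripper":[0,0,0,0],"slide":[[3.9,-16.8,0],[0,0,0],[0,0,0],[0,0,0]],"yaw":[0,0,0,0]}' 20
python3 - <<'E'
from h import *
print({k:np.round(v,4).tolist() for k,v in sensors.get_obs().items()})
E
```

```text
time: 16.77
ee_pos: [0.4921, 0.0398, 0.1598]
tcp_rot: [-180.0, -0.1, 178.2]
wrist_force: [0.7, -0.2, -0.3]
opening: 0.0425
grasp_force: 0.0
time: 17.1
ee_pos: [0.4889, 0.0249, 0.1604]
tcp_rot: [180.0, -0.1, 178.2]
wrist_force: [0.3, 0.2, -0.0]
opening: 0.0429
grasp_force: 0.0
{'time': 17.1, 'q': [2.9076, -4.0883, -6.8918, 87.2611, 0.0105, 4.6828], 'qd': [1.0096, 0.4011, 0.5493, 0.0747, -0.0358, -0.0746], 'joint_efforts': [-1.014, -43.0282, 46.8474, 0.0639, -0.0369, -0.0237], 'ee_pos': [0.4889, 0.0249, 0.1604], 'tcp_rot': [179.9948, -0.0652, 178.2247], 'wrist_force': [0.2752, 0.1911, -0.0324], 'torque': [-0.0076, 0.0089, -0.0435], 'grasp_force': 0.0, 'opening': 0.0429}
```

```bash
python3 -m handwheel '{"gripper":[0,0,0,0,0,0,0],"slide":[[-1.5,0.5,20],[0,0,30],[0,0,30],[0,0,30],[0,0,15],[0,0,7],[0,0,0]],"yaw":[0,0,0,0,0,0,0]}' 20
python3 -m handwheel '{"gripper":[-0.2,-0.4,-0.5,-0.53,-0.53],"slide":[[0,0,0],[0,0,0],[0,0,0],[0,0,0],[0,0,0]],"yaw":[0,0,0,0,0]}' 20
```

```text
time: 17.68
ee_pos: [0.4896, 0.0259, 0.0273]
tcp_rot: [-180.0, -0.2, 178.3]
wrist_force: [0.1, 0.3, 0.5]
opening: 0.0428
grasp_force: 0.0
time: 18.1
ee_pos: [0.4911, 0.0251, 0.0299]
tcp_rot: [180.0, 0.1, 178.2]
wrist_force: [-0.0, -0.3, 0.2]
opening: 0.0203
grasp_force: 0.0
```

```bash
python3 -m handwheel '{"gripper":[-0.56,-0.58,-0.6,-0.61],"slide":[[0,0,0],[0,0,0],[0,0,0],[0,0,0]],"yaw":[0,0,0,0]}' 20
python3 -m handwheel '{"gripper":[-0.62,-0.63,-0.65,-0.67],"slide":[[0,0,0],[0,0,0],[0,0,0],[0,0,0]],"yaw":[0,0,0,0]}' 20
python3 -m handwheel '{"gripper":[-0.7,-0.75,-0.75],"slide":[[0,0,0],[0,0,0],[0,0,0]],"yaw":[0,0,0]}' 20
```

```text
time: 18.43
ee_pos: [0.4907, 0.025, 0.0295]
tcp_rot: [180.0, 0.0, 178.2]
wrist_force: [-1.0, -0.1, 1.9]
opening: 0.0168
grasp_force: 19.0
time: 18.77
ee_pos: [0.4908, 0.0251, 0.0295]
tcp_rot: [-180.0, 0.0, 178.2]
wrist_force: [-0.8, 0.2, 5.4]
opening: 0.0169
grasp_force: 19.7
time: 19.02
ee_pos: [0.4907, 0.025, 0.0294]
tcp_rot: [180.0, 0.0, 178.2]
wrist_force: [-1.4, -1.0, 5.9]
opening: 0.0169
grasp_force: 19.7
```

```bash
python3 -m handwheel '{"gripper":[-0.75,-0.75,-0.75,-0.75,-0.75,-0.75,-0.75,-0.75],"slide":[[0,0,-1],[0,0,-2],[0,0,-4],[0,0,-6],[0,0,-8],[0,0,-12],[0,0,-18],[0,0,-20]],"yaw":[0,0,0,0,0,0,0,0]}' 20
python3 -m handwheel '{"gripper":[-0.75,-0.75,-0.75,-0.75],"slide":[[0,0,-20],[0,0,-14],[0,0,-7],[0,0,0]],"yaw":[0,0,0,0]}' 20
python3 - <<'E'
from h import *
o=sensors.get_obs(); p=np.array(o["ee_pos"]); y=np.radians(o["tcp_rot"][2]); d=(np.array([.55,.40])-p[:2])*1e3
print(p,o["grasp_force"],d@[np.cos(y),np.sin(y)],d@[np.sin(y),-np.cos(y)])
E
```

```text
time: 19.68
ee_pos: [0.4903, 0.025, 0.1014]
tcp_rot: [-180.0, -0.0, 178.2]
wrist_force: [1.0, 0.1, -0.0]
opening: 0.0168
grasp_force: 19.7
time: 20.02
ee_pos: [0.4915, 0.0251, 0.1435]
tcp_rot: [180.0, 0.2, 178.2]
wrist_force: [0.4, 0.8, -1.9]
opening: 0.0171
grasp_force: 19.7
[0.49149369 0.02511603 0.14355   ] 19.666602909564972 -46.93310933126697 376.50798084252534
```

```bash
python3 -m handwheel '{"gripper":[-0.75,-0.75,-0.75,-0.75,-0.75,-0.75,-0.75,-0.75],"slide":[[-1.5,12,0],[-2.7,22,0],[-3.8,30,0],[-3.8,30,0],[-3.8,30,0],[-3.8,30,0],[-3.8,30,0],[-3.8,30,0]],"yaw":[0,0,0,0,0,0,0,0]}' 20
python3 -m handwheel '{"gripper":[-0.75,-0.75,-0.75,-0.75,-0.75,-0.75,-0.75,-0.75],"slide":[[-3.8,30,0],[-3.8,30,0],[-3.8,30,0],[-3.8,30,0],[-3,24,0],[-1.5,12,0],[-0.8,6,0],[0,0,0]],"yaw":[0,0,0,0,0,0,0,0]}' 20
python3 - <<'E'
from h import *
s=camera("scene");t=camera("top")
im=np.zeros((400,800,3),np.uint8); im[:,:400]=cv2.resize(t["img"][100:220,145:265,::-1],(400,400),interpolation=cv2.INTER_CUBIC)
im[:400,400:800]=cv2.resize(s["img"][110:230,220:340,::-1],(400,400),interpolation=cv2.INTER_CUBIC); cv2.imwrite("pics/b1.png",im)
E
```

```text
time: 20.68
ee_pos: [0.5235, 0.2402, 0.1398]
tcp_rot: [-180.0, -0.1, 178.3]
wrist_force: [0.1, -0.5, -0.7]
opening: 0.0168
grasp_force: 19.7
time: 21.35
ee_pos: [0.5489, 0.4007, 0.1394]
tcp_rot: [-179.9, -0.1, 178.3]
wrist_force: [0.5, -0.4, -0.4]
opening: 0.0168
grasp_force: 19.7
```

View pics/b1.png

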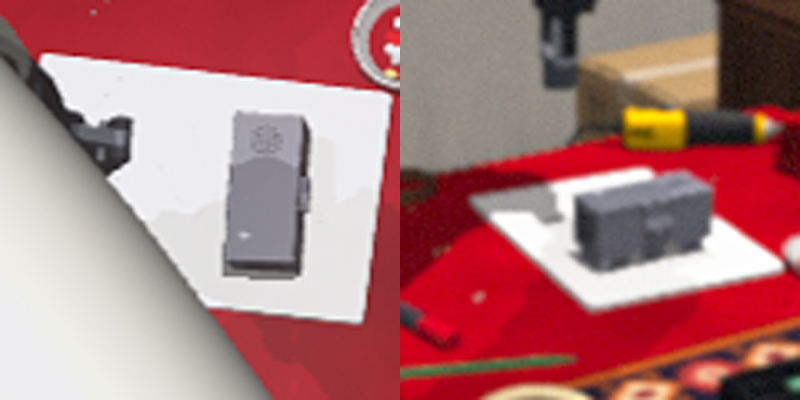

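The picture shows the cover upright on the board (top crop 225–310, 110–275), and the battery hanging straight from the gripper over the free left part of the board (scene crop 560,45). Lowering it.

```bash
python3 -m handwheel '{"gripper":[-0.75,-0.75,-0.75,-0.75,-0.75,-0.75,-0.75,-0.75],"slide":[[0,0,10],[0,0,22],[0,0,26],[0,0,22],[0,0,14],[0,0,7],[0,0,3],[0,0,0]],"yaw":[0,0,0,0,0,0,0,0]}' 20
python3 -m handwheel '{"gripper":[-0.75,-0.75,-0.75],"slide":[[0,0,0.5],[0,0,0.5],[0,0,0]],"yaw":[0,0,0]}' 20
```

```text
time: 22.12
ee_pos: [0.5496, 0.3988, 0.037]
tcp_rot: [-180.0, -0.0, 178.2]
wrist_force: [-1.0, 0.1, -0.3]
opening: 0.017
grasp_force: 19.7
time: 22.37
ee_pos: [0.5501, 0.3997, 0.0373]
tcp_rot: [179.9, 0.1, 178.2]
wrist_force: [-0.0, 0.1, -0.6]
opening: 0.0169
grasp_force: 19.7
```

```bash
python3 -m handwheel '{"gripper":[-0.75,-0.75,-0.75,-0.75,-0.75],"slide":[[0,0,3],[0,0,3],[0,0,1],[0,0,0.5],[0,0,0]],"yaw":[0,0,0,0,0]}' 20
python3 -m handwheel '{"gripper":[-0.75,-0.75,-0.75],"slide":[[0,0,0.4],[0,0,0.4],[0,0,0]],"yaw":[0,0,0]}' 20
python3 -m handwheel '{"gripper":[-0.75,-0.75,-0.75],"slide":[[0,0,0.3],[0,0,0.2],[0,0,0]],"yaw":[0,0,0]}' 20
```

```text
time: 22.78
ee_pos: [0.5496, 0.3994, 0.0286]
tcp_rot: [-180.0, -0.0, 178.2]
wrist_force: [0.4, 0.2, -1.0]
opening: 0.0169
grasp_force: 19.7
time: 23.03
ee_pos: [0.5497, 0.3995, 0.0285]
tcp_rot: [180.0, 0.0, 178.2]
wrist_force: [-1.8, -1.0, 4.9]
opening: 0.0172
grasp_force: 20.3
time: 23.28
ee_pos: [0.5497, 0.3995, 0.0285]
tcp_rot: [180.0, 0.0, 178.2]
wrist_force: [-4.1, -2.8, 8.1]
opening: 0.017
grasp_force: 20.8
```

Standing on the board. Backing off slightly, then releasing.

```bash
python3 -m handwheel '{"gripper":[-0.75,-0.75,-0.7,-0.64,-0.6,-0.56,-0.5,-0.4],"slide":[[0,0,-0.6],[0,0,0],[0,0,0],[0,0,0],[0,0,0],[0,0,0],[0,0,0],[0,0,0]],"yaw":[0,0,0,0,0,0,0,0]}' 20
python3 -m handwheel '{"gripper":[-0.2,-0.1,0,0,0,0,0,0],"slide":[[0,0,0],[0,0,0],[0,0,-5],[0,0,-15],[0,0,-30],[0,0,-35],[0,0,-35],[-30,-15,-10]],"yaw":[0,0,0,0,0,0,0,0]}' 20
python3 -m handwheel '{"gripper":[0,0,0,0,0,0,0,0],"slide":[[20,-37,0],[20,-36,0],[20,-36,0],[20,-36,0],[20,-36,0],[20,-36,0],[10,-15,0],[0,0,0]],"yaw":[0,0,0,0,0,0,0,0]}' 20
python3 - <<'E'
from h import *
s=camera("scene");t=camera("top")
im=np.zeros((560,800,3),np.uint8); im[:280,:448]=t["img"][20:300,100:548,::-1]
im[:350,450:800]=cv2.resize(s["img"][120:240,220:340,::-1],(350,350),interpolation=cv2.INTER_CUBIC)
im[280:560,:448]=s["img"][110:390,100:548,::-1]; cv2.imwrite("pics/f1.png",im)
print(sensors.get_obs()["ee_pos"],sensors.get_obs()["time"])
E
```

```text
time: 23.95
ee_pos: [0.5496, 0.3994, 0.0275]
tcp_rot: [-180.0, -0.0, 178.2]
wrist_force: [-0.4, -0.8, -0.2]
opening: 0.0256
grasp_force: 0.0
time: 24.62
ee_pos: [0.5773, 0.3868, 0.1659]
tcp_rot: [179.7, 0.3, 178.5]
wrist_force: [0.2, 0.7, 1.5]
opening: 0.0426
grasp_force: 0.0
time: 25.28
ee_pos: [0.4407, 0.1534, 0.1593]
tcp_rot: [180.0, 0.1, 178.1]
wrist_force: [-0.4, -0.0, -0.0]
opening: 0.0427
grasp_force: 0.0
[0.44254738 0.15569694 0.15892171] 25.3833
```

View pics/f1.png

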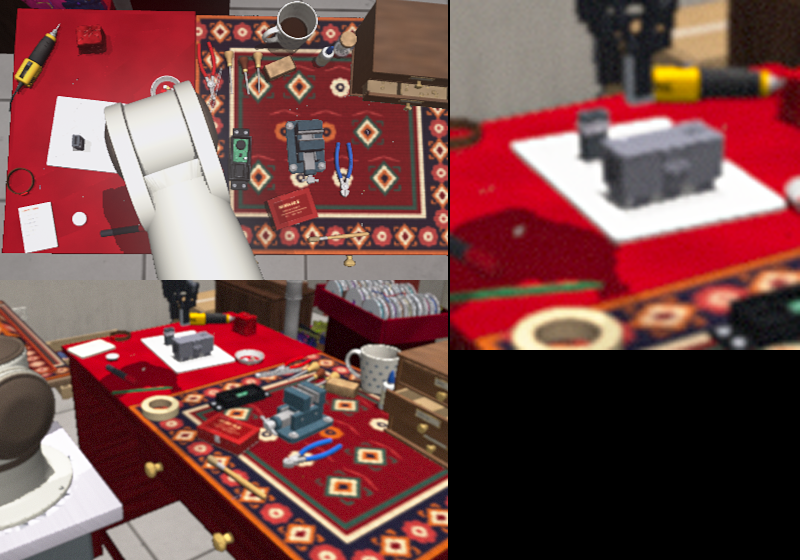

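The final view shows the cover and the upright battery both standing on the white board (right crop: cover about (660,165), battery about (592,130)). The bystanders are where they were and the arm is clear. Handing in.

```bash
python3 -c "
from workcell import ticket
print(ticket.job_done())"
```

```text
the job is handed in; nothing more can be done
None
```

I handed the job in at about 25 s: tabs squeezed evenly at about 13 N, cover lifted straight off and standing right way up on the white board, battery pack upright beside it, and no bystander seen to move in the final pictures; no verdict came back.

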